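# Start up the thermostat bath

### The arm

A 6-joint arm with a two-finger parallel gripper is mounted at the origin on the work surface. World frame = base frame: x ahead of the robot, y to its left, z up, the work surface at z = 0. Lengths are in mm, angles in rad, forces in N, time in s.
With the tool pointing down it reaches from about 275 to 1000 mm from the base axis. Payload 8.4 kg.
Tool frame: the origin (TCP) lies at the very end of the fingers, on their centre line; the grasp point (between the pads) lies 19 mm behind it; x points along the fingers, y is the direction in which the jaws open and shut, and the axes are right-handed (so a half turn about x gives the same grasp; the last joint's range is limited). The gripper opens to 85 mm and grips with 20 to 120 N. Pads are 22 mm wide; open, the fingers measure 114 mm over their backs; the gripper's body (76 mm by 85 mm) begins 54 mm behind the grasp point. The pads swing forward as they close: fully open they stand 13 mm farther back than shut.
Start: joints at [-1.263, 0.353, 1.633, -0, 1.155, -0.002], TCP at [190.541, -595.249, 231.281] pointing down, gripper open.
Joint ranges: [-2.63, 2.63], [-0.92, 2.1], [0.06, 2.66], [-1.3, 4.44], [0, 2.69], [-3.02, 3.02]. Speed limits (rad/s): [2.22, 2.22, 2.79, 3.14, 3.14, 3.14].

### API

Orientations are given as [roll, pitch, yaw] about the fixed x, y, z axes, in that order (R = Rz(yaw) Ry(pitch) Rx(roll)).
In Python, from rig import r, grab_frame, camera_params, sign_off gives the robot as it stands.
- The arm moves only by the tool drive_tool, never from a script. Its argument "rows" is one flat list of numbers, 7 for each row, row after row: the shift along the tool's x, y, z in mm, then the turn, a rotation vector about the tool's x, y, z in degrees, then the opening in per cent of the stroke, from 0 (shut) to 100 (fully open). In form: [x, y, z, rx, ry, rz, fingers, x, y, z, rx, ry, rz, fingers, ...]. A call has 1 to 10 rows; each row is the pose to reach, as a shift and turn from the pose measured when the call began, along the tool's axes at that moment; what a row does not reach only later rows make up. A row lasts 1/8 s, in which the tool goes at most 62.5 mm and 10.7 degrees, less where a joint would pass 70% of its speed; a pose out of reach is approached as far as the arm can. A call with a gripper value outside its range is refused whole. The fingers move at their own pace and stop on an object; "newtons" is the grip in N (left out, the last holds). Time passes only in rows, so rows that repeat a pose let the fingers close. It gives the time, the measured TCP pose, the force and the opening at its end, in the units of the state.
- r.sense(): the state, without advancing time (a new reading comes with each control period).
- grab_frame(name): name is "side" or "top"; returns the picture (400x640x3 uint8, red, green, blue); there is no depth.
- camera_params(name): a dict with "vertical_fov" (degrees; the focal length in pixels is half the picture's height over the tangent of half this angle, whatever the lens; pixels are square), "cx", "cy" (the principal point, pixels), "k1" (the pictures are not rectified: a ray, as slopes to the right and down, at radius r is drawn at 1 + k1 r^2 times it, then the intrinsics apply), "pose" (4x4, takes a point from camera to world coordinates). Camera axes: x right, y down, z forward; pixel columns grow to the right and rows downward; lengths in mm; the calibration is good to about 2 mm. A picture is of the moment at which its call begins. camera_params takes no time and is no camera call.
- sign_off(): hands the job in, once; it reports no verdict.
The state is a dict: "clock": time; "qpos": joint angles; "qvel": joint speeds; "joint_efforts": joint torques, N m; "eef_pos": TCP position; "tcp_rot": TCP orientation; "contact_force": force on the tool from outside, world axes, zero at the start; "wrist_torque": the same for the moment, N m; "opening": opening from 0.0 (shut) to 1.0 (fully open).
Only numpy, scipy, OpenCV 4.12 (cv2) and the standard library are available. Lean on these libraries where they do the work, as an engineer would, in place of code of your own. Each camera call takes 0.05 s, during which the arm holds its last target.

### The job

Start the loaded thermostat bath with your fingertips: push its raised tank lid down until it is shut, without slamming it, then switch on the mains by pressing the far half of the red rocker right down, then push the blue pump button fully in, and last the orange heater button, so that it never heats without circulation. Do not push the white reset button, do not raise the lid any further, and do not lift or shift the stopper, glassware and tube rack standing about.

Things in the scene. Friction and masses are not known exactly. Their poses are not given: they have to be found in the camera images.
- bath: Heating circulator, fixed: pale blue-grey tank box 220 deep (x), 370 wide (y), rim 167 mm high; light grey control head over its left end (local y +35 to +185 mm), lidded tank opening at its right. Origin at the centre of its underside, z up, front along its -x (to the robot). A flat ledge 46 mm deep, 289 mm high, runs behind the head's sloping panel.
- panel (a point): Middle of the lower (front) edge of the head's dark control panel, 150 wide, 185 mm up-slope. x runs up-slope (0.44 rad to level, rising away from the front), y along the bath's y, z is the outward normal. Row at x = 42 mm, left to right: blue pump (y +45), orange heater (0), white reset (-45). Red rocker at x 118, y +45; flat display at y -22.
- lid (a joint): Angle (rad) of the flat steel tank lid (212 x 212 x 5 mm, 0.4 kg) about the hinge along its far edge: 0 shut, flat on the rim; grows as the front edge rises; starts between 0.45 and 0.8. A stiff friction hinge keeps it where it is left; 1 to 2 N at the front edge pushes it down. A black bail handle 90 mm wide, 33 mm high, crosses its middle, 100 mm from the hinge.
- lid_hinge (a point): Middle of the lid's hinge axis, 167 mm above the bench; y axis along the hinge. It turns with the lid; its x axis is always the direction from the lid's front edge to the hinge.
- lid_push (a point): Point on the upper face of the lid, mid-width, 177 mm from the hinge axis and 35 mm in from the front edge, 5 mm above the hinge's level when shut; moves with the lid. Its x axis points along the lid to the hinge, y along the hinge, z is the lid's outward normal.
- rocker (a joint): Angle (rad) of the red mains rocker (30 mm along the slope, 22 mm wide, shallow V, in a black bezel): 0 off, the far (up-slope) half standing proud by about 5 mm; 0.34 on, the far half down level with the panel and the near half proud. Stays where it is left; about 4 N at the far end moves it.
- rocker_far (a point): Point on the upper face of the rocker's far half, 12 mm up-slope of its pivot line; moves with the rocker, down about 4 mm in all. Where it ends it stands 7 mm above the panel, 4.5 mm above the bezel.
- pump (a joint): Travel (m) of the blue latching pump push-button: 0 out, 0.006 fully in. It stays in where it is left; takes about 4 N along the panel's normal.
- pump_top (a point): Centre of the top face of the blue pump button (23 mm diameter, 12 mm above the panel when out, 6 mm when in; its steel bezel ring is 30 mm wide and 2.5 mm proud). Its z axis is the panel's outward normal, x runs up-slope, y along the bath's y.
- heater (a joint): Travel (m) of the orange latching heater push-button: 0 out, 0.006 fully in. It stays in where it is left; takes about 4 N along the panel's normal.
- heater_top (a point): Centre of the top face of the orange heater button, same size and axes as the pump's, 45 mm to its right.
- reset (a joint): Travel (m) of the white sprung reset button: 0 out, 0.006 in. Not to be pushed.
- reset_top (a point): Centre of the top face of the white reset button, same size and axes, 45 mm right of the heater button.
- stopper: Black rubber stopper, 29 mm wide, 28 mm high, loose on the flat ledge behind the control panel. Origin at the centre of its underside.
- beaker: Glass beaker, 60 mm wide, 80 mm high, on the bench beside the bath. Origin at the centre of its underside.
- flask: Conical glass flask, 72 mm wide, 104 mm high, on the bench beside the bath. Origin at the centre of its underside.
- bottle: Glass bottle with green cap, 86 mm wide, 170 mm high, right of the bath. Origin at the centre of its underside.
- vial_amber: Amber vial with black cap, 27 mm wide, 50 mm high, in front of the bath. Origin at the centre of its underside.
- vial_clear: Clear vial with white cap, 27 mm wide, 50 mm high, in front of the bath. Origin at the centre of its underside.
- tube_rack: Grey test-tube rack with yellow-capped tubes, 70 x 160 x 96 mm, left of the bath. Origin at the centre of its underside.

How it is judged (in metres and radians):
On the way, in this order (a step that is already met when the one before it is completed fails the run):
1. the lid is pushed shut (value of joint lid below 0.03 rad), for 0.1 s.
2. the mains rocker is on (value of joint rocker above 0.28 rad), for 0.1 s.
3. the pump button is fully in (value of joint pump above 0.005 m), for 0.1 s.
4. the heater button is fully in (value of joint heater above 0.005 m), for 0.1 s.
At the end, for the whole second after the job is handed in: Lid shut (below 0.03 rad), rocker on (above 0.28 of 0.34 rad), pump and heater buttons in (above 5 of 6 mm), reset button out (below 1 mm), every loose thing at rest within 20 mm of where it stood (value of joint lid below 0.03 rad and value of joint rocker above 0.28 rad and value of joint each of pump, heater above 0.005 m and value of joint reset below 0.001 m and distance of each of stopper, beaker, flask, bottle, vial_amber, vial_clear, tube_rack from where it was at the start of the episode below 0.02 m and linear speed of each of stopper, beaker, flask, bottle, vial_amber, vial_clear, tube_rack below 0.02 m/s); the robot touches nothing.
It fails at once if out of order: mains on while the lid is open, pump button pushed before the mains is on, or heater button pushed before the pump button is in ((value of joint rocker above 0.2 rad and value of joint lid above 0.06 rad) or (value of joint pump above 0.003 m and value of joint rocker below 0.2 rad) or (value of joint heater above 0.003 m and value of joint pump below 0.0045 m)).
It fails at once if the reset button is pushed (value of joint reset above 0.003 m).
It fails at once if the lid is slammed (velocity of joint lid below -3 rad/s).
It fails at once if the lid is raised further (value of joint lid above 0.9 rad).
It fails at once if a loose thing is lifted, shifted or knocked over (distance of any of stopper, beaker, flask, bottle, vial_amber, vial_clear, tube_rack from where it was at the start of the episode above 0.02 m or angle between any of stopper, beaker, flask, bottle, vial_amber, vial_clear, tube_rack's own z axis and vertical above 0.35 rad).
It also fails if it takes over 45 s, if anything falls off the work surface, if the arm or the gripper's body presses on something with over 40 N, if the wrist force passes 120 N, or if a joint passes its speed limit or range.

## Working session

There is one attempt and no reset: what is moved stays moved. The work goes in short steps, Python scripts to look and compute and a tool call to move; the robot and the scene stay as the last step left them, time stands still between calls to the robot, and variables do not carry over. Pictures are saved under pics/ and viewed, and the job is handed in when it is done.

Besides the shell and the picture viewer there is one more tool, called after "Call:" as name(argument=value, ...), one argument or row to a line, values as JSON. drive_tool: Moves the arm, as the interface text tells. Its arguments: {"type":"object","properties":{"rows":{"type":"array","items":{"type":"number"}},"newtons":{"type":"number"}},"required":["rows"]}

```bash
ls; mkdir -p pics; python3 - <<'E'
from rig import r, grab_frame, camera_params
import cv2,numpy as np
for n in("side","top"):
    f=grab_frame(n); cv2.imwrite(f"pics/{n}0.png",f[:,:,::-1]); c=camera_params(n); print(n,c)
print(r.sense())
E
```

```text
pics
side {'vertical_fov': 54.0354653704462, 'cx': 323.4677636908364, 'cy': 199.8941201349552, 'k1': -0.07215791791383133, 'pose': array([[-9.43212791e-01, -2.11496420e-01,  2.56161854e-01,
         3.57769978e+02],
       [-3.32047421e-01,  6.22786831e-01, -7.08435652e-01,
         6.75448821e+02],
       [-9.70262508e-03, -7.53263452e-01, -6.57647345e-01,
         8.11112488e+02],
       [ 0.00000000e+00,  0.00000000e+00,  0.00000000e+00,
         1.00000000e+00]])}
top {'vertical_fov': 52.58821683108019, 'cx': 313.5692303657414, 'cy': 201.36485082683896, 'k1': -0.051625445059554846, 'pose': array([[ 1.08949616e-02, -9.74280529e-01,  2.25074989e-01,
         3.35593025e+02],
       [-9.99939596e-01, -1.09418977e-02,  1.03887891e-03,
         2.03279716e+01],
       [ 1.45058800e-03, -2.25072712e-01, -9.74340890e-01,
         1.29693383e+03],
       [ 0.00000000e+00,  0.00000000e+00,  0.00000000e+00,
         1.00000000e+00]])}
{'clock': 0.1, 'qpos': array([-1.26337100e+00,  3.53583051e-01,  1.63407231e+00, -1.97885592e-05,
        1.15521107e+00, -2.41948637e-03]), 'qvel': array([ 0.00102942, -0.0024878 , -0.00097999,  0.00146037,  0.00041911,
        0.00053454]), 'joint_efforts': array([-4.71495041e-04, -6.06354403e+01, -3.42819035e+01, -7.70231827e-05,
        3.90957764e-03, -8.74690102e-06]), 'eef_pos': array([ 190.41892921, -594.82524955,  230.62879385]), 'tcp_rot': array([-1.55901173,  1.56952243,  1.89243374]), 'contact_force': array([-0.52152719, -1.16316604,  0.61127574]), 'wrist_torque': array([0.02632177, 0.00112563, 0.02493617]), 'opening': 0.9997066071347336}
```

View pics/side0.png

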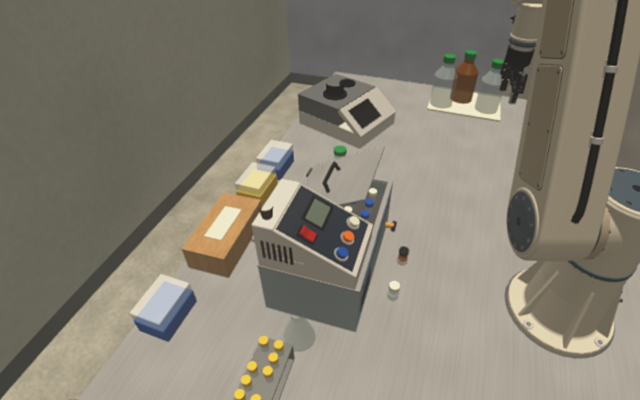

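View pics/top0.png

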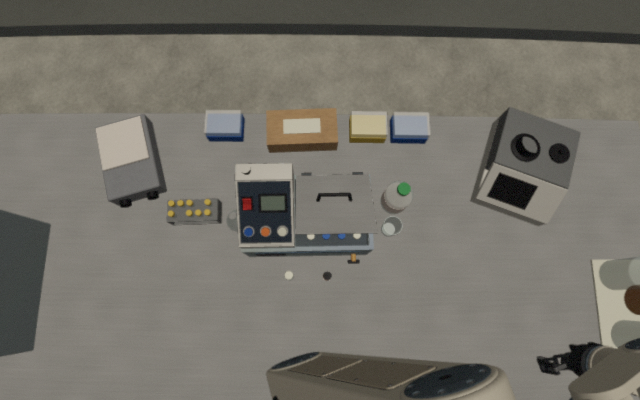

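The top view shows the bath at about (265,205), with blue (249,231), orange (265,231), white (282,231) and the rocker at (247,204). The lid is at about (335,200), and the arm is to the right. The side view shows the same buttons at (342,253), (348,237), (353,222), and the rocker at (308,234).

```bash
cat > h.py <<'E'
import numpy as np,cv2
from rig import camera_params
P={n:camera_params(n) for n in("side","top")}
def K(n):
    c=P[n]; f=200/np.tan(np.radians(c["vertical_fov"])/2)
    return np.array([[f,0,c["cx"]],[0,f,c["cy"]],[0,0,1]]),np.array([c["k1"],0,0,0.])
def ray(n,px):
    k,d=K(n); u=cv2.undistortPoints(np.array([[px]],float),k,d)[0,0]
    T=P[n]["pose"]; v=T[:3,:3]@np.r_[u,1]; return T[:3,3],v/np.linalg.norm(v)
def tri(ps,pt):
    A=[];b=[]
    for n,p in(("side",ps),("top",pt)):
        o,v=ray(n,p); M=np.eye(3)-np.outer(v,v); A.append(M); b.append(M@o)
    x=np.linalg.solve(sum(A),sum(b)); res=np.linalg.norm(A[0]@x-b[0])
    return x,res
def plane(n,px,z):
    o,v=ray(n,px); return o+v*(z-o[2])/v[2]
def proj(n,X):
    k,d=K(n);T=np.linalg.inv(P[n]["pose"]); X=np.atleast_2d(X).astype(float)
    return cv2.projectPoints(X,cv2.Rodrigues(T[:3,:3])[0],T[:3,3],k,d)[0][:,0]
E
python3 - <<'E'
import cv2
for n,(x,y,w,h),s in(("side",(240,120,180,220),3),("top",(220,150,200,135),4)):
    f=cv2.imread(f"pics/{n}0.png")[y:y+h,x:x+w]
    s=min(800/w,600/h);s=int(s)
    cv2.imwrite(f"pics/{n}0z.png",cv2.resize(f,None,fx=s,fy=s,interpolation=cv2.INTER_CUBIC)); print(n,s)
for n,(x,y,w,h) in(("side",(240,160,180,180)),("top",(230,150,80,100))):
    f=cv2.imread(f"pics/{n}0.png"); hsv=cv2.cvtColor(f,cv2.COLOR_BGR2HSV)
    for nm,lo,hi in(("blue",(100,150,60),(125,255,255)),("orange",(5,150,120),(14,255,255)),("red",(0,170,60),(4,255,255)),("red2",(172,170,60),(180,255,255))):
        m=cv2.inRange(hsv,lo,hi); mm=m*0; mm[y:y+h,x:x+w]=m[y:y+h,x:x+w]
        k,l,st,c=cv2.connectedComponentsWithStats(mm)
        for i in range(1,k):
            if st[i,4]>8: print(n,nm,st[i],c[i].round(1))
E
```

```text
side 2
top 4
side blue [366 200   7   4  26] [368.8 201.5]
side blue [362 211   7   5  29] [364.8 213. ]
side blue [337 247  11  10  80] [342.3 251.6]
side orange [343 231  11  10  90] [348.1 235.6]
side red [300 226  16  16 139] [307.6 233.5]
top blue [245 228   7   8  41] [248.  231.6]
top orange [262 228   7   8  51] [264.9 231.5]
top red [242 198  10  12  99] [246.8 203.4]
```

```bash
echo
```

```text
(no output)
```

View pics/side0z.png

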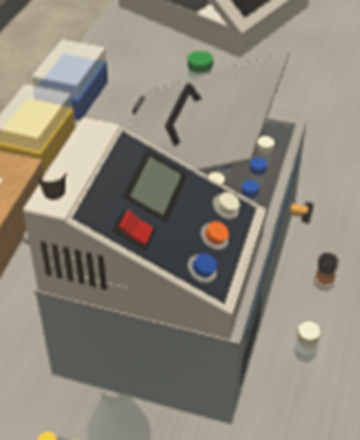

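View pics/top0z.png

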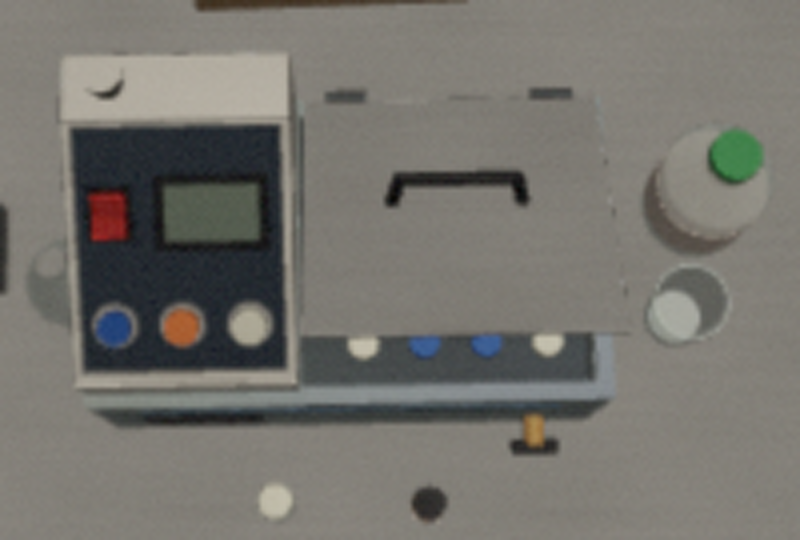

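```bash
python3 - <<'E'
from h import *
S=lambda x,y:(240+(x)/2,120+y/2)
T=lambda x,y:(220+x/4,150+y/4)
D={"TL":(S(75,218),T(70,126)),"TR":(S(121,130),T(281,124)),"BL":(S(228,304),T(83,371)),"BR":(S(264,209),T(287,370)),
"blue":((342.3,251.6),(248,231.6)),"orange":((348.1,235.6),(264.9,231.5)),"red":((307.6,233.5),(246.8,203.4)),
"white":(S(228,202),T(249,325)),"lidFR":(S(289,54),T(630,333)),"lidhandle_far":(S(190,90),T(520,178)),"stopper":(S(53,178),T(103,78)),
"boxFL":(S(240,340),T(83,386))}
for k,(a,b) in D.items():
    x,e=tri(a,b); print(k,x.round(1),round(e,1))
E
```

```text
TL [617.2 218.5 288.9] 1.8
TR [622.8  82.5 288.1] 0.7
BL [466.6 214.9 218.6] 2.2
BR [467.5  78.4 218. ] 3.8
blue [495.4 193.1 242.2] 0.2
orange [496.7 148.7 241.8] 0.2
red [564.9 195.  270.6] 0.3
white [497.8 103.1 240.2] 0.1
lidFR [ 490.9 -143.1  271. ] 0.2
lidhandle_far [599.4 -76.8 236.7] 1.2
stopper [645.8 195.6 310.3] 0.7
boxFL [456.  221.6 177.6] 7.5
```

```bash
python3 - <<'E'
from h import *
from rig import r
from scipy.spatial.transform import Rotation as R
T=lambda x,y:(220+x/4,150+y/4)
S=lambda x,y:(240+(x)/2,120+y/2)
for k,p,z in(("hingeL",T(345,97),167),("hingeR",T(551,93),167),("lidFL",T(302,334),271),("lidFR",T(630,333),271),("lidBL",T(308,101),170),("lidBR",T(598,97),170),("rimFR",T(612,390),167),("rimFL",T(83,397),167),("bottlecap",T(736,154),165),("beaker",T(690,300),0)):
    print(k,plane("top",p,z).round(1))
print("rimFR side",plane("side",S(304,122),167).round(1))
s=r.sense(); print(R.from_euler("xyz",s["tcp_rot"]).as_matrix().round(3))
y=.027;a=.44
print(s["contact_force"])
E
```

```text
hingeL [677.4  43.7 167. ]
hingeR [ 682.2 -106.3  167. ]
lidFL [487.8  66.7 271. ]
lidFR [ 490.7 -143.1  271. ]
lidBL [673.1  70.4 170. ]
lidBR [ 678.6 -140.1  170. ]
rimFR [ 466.  -146.1  167. ]
rimFL [457.  223.5 167. ]
bottlecap [ 638.3 -240.3  165. ]
beaker [ 559.2 -235.9    0. ]
rimFR side [ 462.4 -148.2  167. ]
[[-0.     0.305 -0.952]
 [ 0.001 -0.952 -0.305]
 [-1.    -0.001  0.   ]]
[-0.52152719 -1.16316604  0.61127574]
```

Call:
drive_tool(
  rows=[-60,0,0,0,0,0,0,-120,0,0,0,0,0,0,-150,-40,-45,0,0,0,0,-150,-80,-90,3,0,0,0,-150,-120,-135,6,0,0,0,-150,-160,-180,9,0,0,0,-150,-200,-225,12,0,0,0,-150,-240,-270,14,0,0,0,-150,-280,-315,16,0,0,0,-150,-320,-358,16,0,0,0],
)

```text
clock: 1.35
eef_pos: [434.4, -179.2, 380.9]
tcp_rot: [-1.312, 1.57, 1.859]
contact_force: [0.7, -0.9, 0.8]
opening: 0.003
```

```bash
cat >> h.py <<'E'
from scipy.spatial.transform import Rotation as Ro
YAW=.027;A=.44
def tgt(pos,tilt=0,bx=0):
    """tool shift (mm) and rotvec (deg) from now to pos with tool tilted"""
    from rig import r
    s=r.sense(); R=Ro.from_euler("xyz",s["tcp_rot"]).as_matrix()
    x=np.array([np.sin(tilt)*np.cos(YAW),np.sin(tilt)*np.sin(YAW),-np.cos(tilt)])
    yv=np.array([np.sin(YAW),-np.cos(YAW),0]); G=np.c_[x,yv,np.cross(x,yv)]
    d=R.T@(np.array(pos)-s["eef_pos"]); w=np.degrees(Ro.from_matrix(R.T@G).as_rotvec())
    print("t",s["clock"],"shift",d.round(1),"rot",w.round(1),"F",s["contact_force"].round(1),"op",round(s["opening"],3)); return d,w
E
python3 -c "
from h import *
tgt((515,-40,330))"
```

```text
t 1.35 shift [  51.1 -136.7  -84.8] rot [0.2 0.  0.1] F [ 0.7 -0.9  0.8] op 0.003
```

Call:
drive_tool(
  rows=[0,-45,-28,0,0,0,0,10,-90,-56,0,0,0,0,30,-136,-84,0,0,0,0,45,-137,-85,0,0,0,0,50,-137,-85,0,0,0,0],
)

```text
clock: 1.98
eef_pos: [514.5, -39.7, 329.8]
tcp_rot: [-0.348, 1.568, 2.824]
contact_force: [0.3, -0.0, 0.0]
opening: -0.003
```

```bash
python3 - <<'E'
from h import *
from rig import grab_frame
tgt((515,-40,270))
for n,(x,y,w,h) in(("side",(240,60,250,200)),("top",(220,150,240,150))):
    f=grab_frame(n)[y:y+h,x:x+w,::-1]
    cv2.imwrite(f"pics/{n}1.png",cv2.resize(f,None,fx=3,fy=3,interpolation=cv2.INTER_CUBIC))
E
```

```text
t 1.975 shift [59.8  0.4 -0.7] rot [0.2 0.2 0.1] F [ 0.3 -0.   0. ] op -0.003
```

View pics/side1.png

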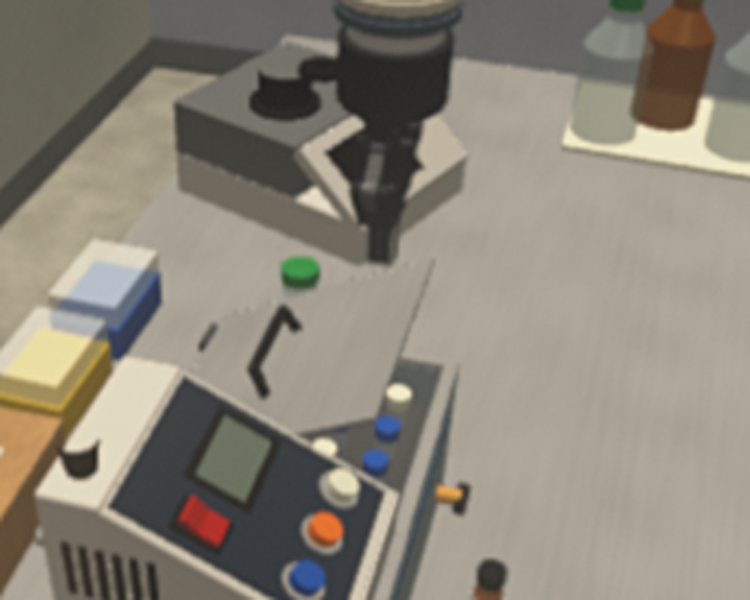

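View pics/top1.png

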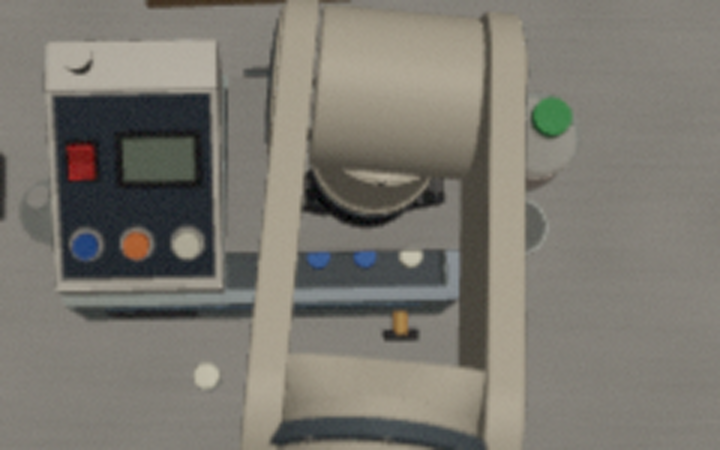

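The closed fingertips (side zoom (380,260)) hang just above the raised lid's front, and the handle is clear behind them. I'll push down slowly.

Call:
drive_tool(
  rows=[15,0,0,0,0,0,0,30,0,0,0,0,0,0,45,0,0,0,0,0,0,56,0,0,0,0,0,0,66,0,0,0,0,0,0,76,0,0,0,0,0,0,86,0,0,0,0,0,0,96,0,0,0,0,0,0,106,0,0,0,0,0,0,116,0,0,0,0,0,0],
)

```text
clock: 3.32
eef_pos: [514.3, -40.4, 214.0]
tcp_rot: [-0.557, 1.569, 2.614]
contact_force: [-0.8, 0.2, 2.0]
opening: -0.0
```

Call:
drive_tool(
  rows=[10,0,0,0,0,0,0,18,0,0,0,0,0,0,26,0,0,0,0,0,0,32,0,0,0,0,0,0,36,0,0,0,0,0,0,39,0,0,0,0,0,0],
)

```text
clock: 4.08
eef_pos: [514.3, -40.4, 174.8]
tcp_rot: [-0.572, 1.569, 2.599]
contact_force: [-0.6, 0.7, 1.1]
opening: -0.0
```

Call:
drive_tool(
  rows=[2,0,0,0,0,0,0,4,0,0,0,0,0,0],
)

```text
clock: 4.32
eef_pos: [514.4, -40.4, 171.8]
tcp_rot: [-0.6, 1.569, 2.57]
contact_force: [-9.1, -0.1, 26.8]
opening: 0.002
```

The force jumped to 27 N at z = 171.8, so the lid is against the rim. I'll hold briefly, lift, then look.

Call:
drive_tool(
  rows=[0,0,0,0,0,0,0,0,0,0,0,0,0,0,-40,0,0,0,0,0,0,-90,0,0,0,0,0,0,-140,0,0,0,0,0,0,-180,0,0,0,0,0,0,-185,0,0,0,0,0,0],
)

```text
clock: 5.2
eef_pos: [516.1, -40.7, 359.9]
tcp_rot: [-3.055, 1.567, 0.116]
contact_force: [1.2, -0.0, -0.8]
opening: 0.0
```

```bash
python3 - <<'E'
from h import *
from rig import grab_frame
for n,(x,y,w,h) in(("side",(240,120,180,180)),("top",(220,150,200,135))):
    f=grab_frame(n)[y:y+h,x:x+w,::-1]
    cv2.imwrite(f"pics/{n}2.png",cv2.resize(f,None,fx=3,fy=3,interpolation=cv2.INTER_CUBIC))
U=np.array([np.cos(A)*np.cos(YAW),np.cos(A)*np.sin(YAW),np.sin(A)])
N=np.array([-np.sin(A)*np.cos(YAW),-np.sin(A)*np.sin(YAW),np.cos(A)])
Y=np.array([-np.sin(YAW),np.cos(YAW),0]); O=np.array([463.7,147.4,212.6])
for k,p in(("rockstart",(132,45,12+25)),("rock",(132,45,9)),("pump",(42,45,12)),("heat",(42,0,12))):print(k,(O+p[0]*U+p[1]*Y+p[2]*N).round(1))
tgt(O+132*U+45*Y+37*N,A)
E
```

```text
rockstart [566.1 195.2 302.3]
rock [578.  195.5 277. ]
pump [495.4 193.3 241.3]
heat [496.6 148.3 241.3]
t 5.3 shift [  54.8 -234.1  -58.2] rot [ 0.1 25.2  0.1] F [-0.6  0.1 -0.8] op -0.005
```

View pics/side2.png

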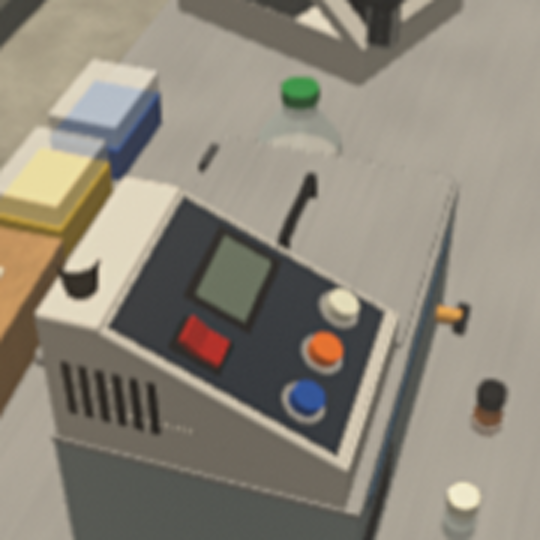

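The lid lies flat and shut. Next I move over the far half of the rocker, tilted to the panel normal.

Call:
drive_tool(
  rows=[0,-50,-10,0,5,0,0,0,-100,-25,0,10,0,0,0,-150,-40,0,15,0,0,0,-200,-50,0,20,0,0,10,-234,-58,0,25,0,0,30,-234,-58,0,25.2,0,0,50,-234,-58,0,25.2,0,0,55,-234,-58,0,25.2,0,0],
)

```text
clock: 6.3
eef_pos: [564.4, 194.6, 298.8]
tcp_rot: [3.139, 1.136, 0.027]
contact_force: [-0.0, -0.6, -0.6]
opening: -0.002
```

```bash
cat >> h.py <<'E'
U=np.array([np.cos(A)*np.cos(YAW),np.cos(A)*np.sin(YAW),np.sin(A)])
N=np.array([-np.sin(A)*np.cos(YAW),-np.sin(A)*np.sin(YAW),np.cos(A)])
Y=np.array([-np.sin(YAW),np.cos(YAW),0]); O=np.array([463.7,147.4,212.6])
def pan(a,b,c): return O+a*U+b*Y+c*N
def here():
    from rig import r
    d=r.sense()["eef_pos"]-O; print("panel coords",[round(float(d@v),1) for v in(U,Y,N)])
E
python3 - <<'E'
from h import *
from rig import grab_frame
here(); tgt(pan(132,45,10),A)
for n,(x,y,w,h) in(("side",(240,120,180,180)),("top",(220,150,200,135))):
    f=grab_frame(n)[y:y+h,x:x+w,::-1]
    cv2.imwrite(f"pics/{n}3.png",cv2.resize(f,None,fx=3,fy=3,interpolation=cv2.INTER_CUBIC))
E
```

```text
panel coords [128.9, 44.5, 34.5]
t 6.3 shift [24.5 -0.5 -3.2] rot [0.2 0.3 0. ] F [-0.  -0.6 -0.6] op -0.002
```

View pics/side3.png

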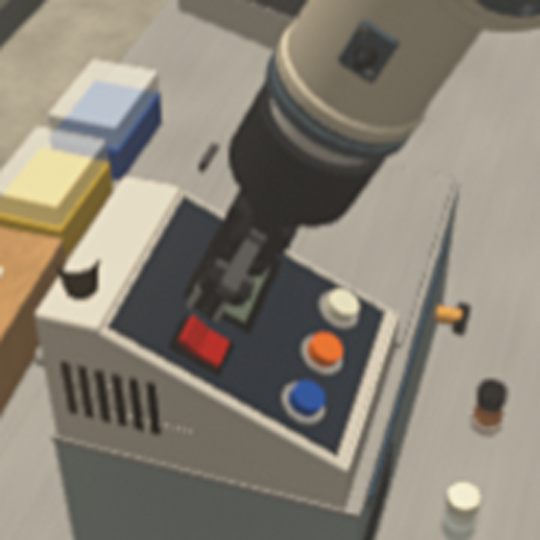

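The fingertips (zoom (200,300)) stand above the rocker's far half at (200,325). I'll press in small steps.

Call:
drive_tool(
  rows=[6,0,-3,0,0,0,0,12,0,-3,0,0,0,0,17,0,-3,0,0,0,0,20,0,-3,0,0,0,0,22,0,-3,0,0,0,0],
)

```text
clock: 7.02
eef_pos: [577.5, 195.1, 281.8]
tcp_rot: [3.141, 1.134, 0.029]
contact_force: [0.4, -0.6, -1.0]
opening: -0.004
```

```bash
python3 -c "
from h import *
here();tgt(pan(132,45,7),A)"
```

```text
panel coords [133.6, 44.6, 13.6]
t 7.025 shift [ 6.6 -0.4  1.5] rot [0.1 0.2 0. ] F [ 0.4 -0.6 -1. ] op -0.004
```

Call:
drive_tool(
  rows=[2,0,1.5,0,0,0,0,4,0,1.5,0,0,0,0,5,0,1.5,0,0,0,0],
)

```text
clock: 7.4
eef_pos: [578.4, 195.1, 276.8]
tcp_rot: [3.141, 1.133, 0.029]
contact_force: [0.1, -1.8, 3.2]
opening: 0.001
```

```bash
python3 -c "
from h import *
here();tgt(pan(132,45,7),A)"
```

```text
panel coords [132.2, 44.6, 8.7]
t 7.4 shift [ 1.7 -0.4  0.2] rot [0.1 0.2 0. ] F [ 0.1 -1.8  3.2] op 0.001
```

Contact is now about 3 N, so the rocker is moving.

Call:
drive_tool(
  rows=[1,0,0,0,0,0,0,2,0,0,0,0,0,0,2,0,0,0,0,0,0],
)

```text
clock: 7.78
eef_pos: [579.7, 195.3, 275.5]
tcp_rot: [-3.141, 1.132, 0.03]
contact_force: [0.4, -0.5, 3.9]
opening: -0.004
```

```bash
python3 -c "
from h import *
here();tgt(pan(132,45,7),A)"
```

```text
panel coords [132.8, 44.7, 7.0]
t 7.775 shift [-0.  -0.3  0.8] rot [0.1 0.1 0.1] F [ 0.4 -0.5  3.9] op -0.004
```

Call:
drive_tool(
  rows=[1,0,0.5,0,0,0,0,2,0,0.5,0,0,0,0,2,0,0.5,0,0,0,0],
)

```text
clock: 8.15
eef_pos: [580.2, 195.4, 273.5]
tcp_rot: [-3.141, 1.132, 0.03]
contact_force: [0.2, 0.4, 2.7]
opening: 0.003
```

```bash
python3 -c "
from h import *
here();tgt(pan(132,45,7),A)"
```

```text
panel coords [132.5, 44.9, 5.0]
t 8.15 shift [-2.  -0.2  0.5] rot [0.1 0.1 0.1] F [0.2 0.4 2.7] op 0.003
```

Call:
drive_tool(
  rows=[1,0,0.5,0,0,0,0,2,0,0.5,0,0,0,0,2,0,0.5,0,0,0,0],
)

```text
clock: 8.52
eef_pos: [580.5, 195.5, 273.1]
tcp_rot: [-3.139, 1.131, 0.031]
contact_force: [-9.8, -3.1, 18.9]
opening: -0.004
```

```bash
python3 -c "
from h import *
here();tgt(pan(132,45,7),A)"
```

```text
panel coords [132.6, 44.9, 4.5]
t 8.525 shift [-2.5 -0.1  0.6] rot [0.1 0.  0.1] F [-9.8 -3.1 18.9] op -0.004
```

The hard stop comes after about 5 mm of pushing, at 21 N. I'll back off and look.

Call:
drive_tool(
  rows=[0,0,0,0,0,0,0,-20,0,0,0,0,0,0,-50,0,0,0,0,0,0,-60,0,40,0,0,0,0,-60,0,90,0,0,0,0,-60,0,90,0,0,0,0],
)

```text
clock: 9.28
eef_pos: [469.3, 191.1, 285.9]
tcp_rot: [3.138, 1.137, 0.026]
contact_force: [1.2, 0.7, 0.8]
opening: 0.0
```

```bash
python3 - <<'E'
from h import *
from rig import grab_frame
here(); tgt(pan(42,45,20),A)
for n,(x,y,w,h) in(("side",(250,170,130,120)),("top",(225,170,80,80))):
    f=grab_frame(n); cv2.imwrite(f"pics/{n}4full.png",f[:,:,::-1]); f=f[y:y+h,x:x+w,::-1]
    o=cv2.imread(f"pics/{n}0.png")[y:y+h,x:x+w]
    cv2.imwrite(f"pics/{n}4.png",cv2.resize(np.hstack([o,f]),None,fx=3,fy=3,interpolation=cv2.INTER_CUBIC))
E
```

```text
panel coords [37.3, 43.5, 63.4]
t 9.275 shift [43.4 -1.5 -4.9] rot [ 0.2  0.3 -0. ] F [1.2 0.7 0.8] op 0.0
```

View pics/side4.png

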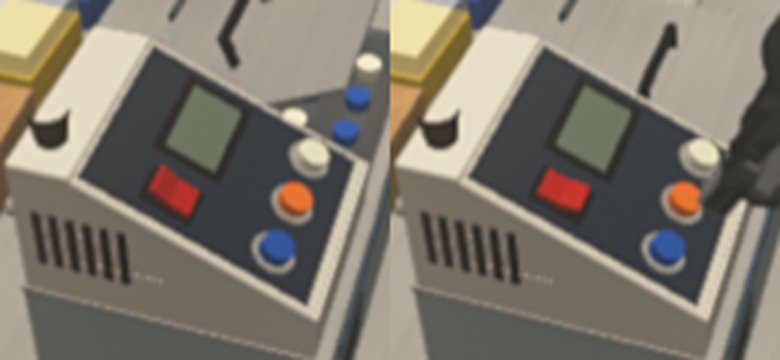

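View pics/top4.png

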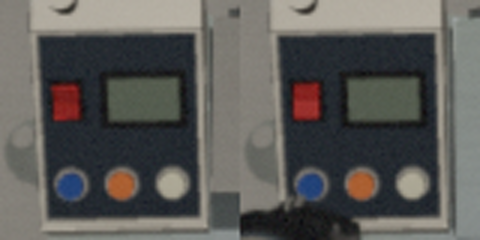

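The rocker outline has clearly flipped: the far half is down and the near half stands proud. Now the pump button.

Call:
drive_tool(
  rows=[10,-1.5,-5,0,0,0,0,20,-1.5,-5,0,0,0,0,30,-1.5,-5,0,0,0,0,40,-1.5,-5,0,0,0,0,46,-1.5,-5,0,0,0,0,50,-1.5,-5,0,0,0,0,52,-1.5,-5,0,0,0,0,53,-1.5,-5,0,0,0,0],
)

```text
clock: 10.38
eef_pos: [500.3, 194.9, 243.0]
tcp_rot: [-3.14, 1.131, 0.031]
contact_force: [0.4, -0.4, 0.3]
opening: 0.002
```

```bash
python3 -c "
from h import *
here();tgt(pan(42,45,6),A)"
```

```text
panel coords [47.2, 46.5, 11.4]
t 10.375 shift [5.4 1.5 5.2] rot [0.1 0.  0.1] F [ 0.4 -0.4  0.3] op 0.002
```

Call:
drive_tool(
  rows=[-1,1.5,4,0,0,0,0,0,1.5,5,0,0,0,0,2,1.5,5,0,0,0,0,4,1.5,5,0,0,0,0],
)

```text
clock: 10.88
eef_pos: [497.4, 193.3, 237.3]
tcp_rot: [-3.14, 1.131, 0.032]
contact_force: [-2.8, 0.5, 2.7]
opening: -0.003
```

```bash
python3 -c "
from h import *
here();tgt(pan(42,45,6),A)"
```

```text
panel coords [42.1, 45.0, 7.4]
t 10.875 shift [1.4 0.  0.1] rot [0.1 0.  0.1] F [-2.8  0.5  2.7] op -0.003
```

Call:
drive_tool(
  rows=[1.5,0,0,0,0,0,0,3,0,0,0,0,0,0,4,0,0,0,0,0,0],
)

```text
clock: 11.25
eef_pos: [499.1, 193.4, 233.9]
tcp_rot: [-3.14, 1.131, 0.031]
contact_force: [-14.0, -1.0, 18.3]
opening: -0.001
```

```bash
python3 -c "
from h import *
here();tgt(pan(42,45,6),A)"
```

```text
panel coords [42.2, 45.0, 3.7]
t 11.25 shift [-2.3  0.   0.2] rot [0.1 0.  0.1] F [-14.   -1.   18.3] op -0.001
```

A hard stop at 3.7 (23 N) matches the 2.3 mm offset seen at the rocker. I'll hold briefly, back off, and move right to the heater.

Call:
drive_tool(
  rows=[0.5,0,0,0,0,0,0,0,0,0,0,0,0,0,-15,0,0,0,0,0,0,-40,0,0,0,0,0,0,-70,0,0,0,0,0,0,-100,0,0,0,0,0,0,-100,0,0,0,0,0,0,-100,0,0,0,0,0,0],
)

```text
clock: 12.25
eef_pos: [456.5, 192.0, 324.2]
tcp_rot: [-3.139, 1.131, 0.032]
contact_force: [-0.1, 1.3, -0.4]
opening: -0.001
```

```bash
python3 - <<'E'
from h import *
from rig import grab_frame
here(); tgt(pan(42,0,13),A)
for n,(x,y,w,h) in(("side",(250,170,130,120)),("top",(225,170,80,80))):
    f=grab_frame(n); cv2.imwrite(f"pics/{n}5full.png",f[:,:,::-1]); f=f[y:y+h,x:x+w,::-1]
    o=cv2.imread(f"pics/{n}0.png")[y:y+h,x:x+w]
    cv2.imwrite(f"pics/{n}5.png",cv2.resize(np.hstack([o,f]),None,fx=3,fy=3,interpolation=cv2.INTER_CUBIC))
E
```

```text
panel coords [42.1, 44.8, 103.5]
t 12.25 shift [90.4 45.   0.1] rot [0.1 0.  0.1] F [-0.1  1.3 -0.4] op -0.001
```

View pics/side5.png

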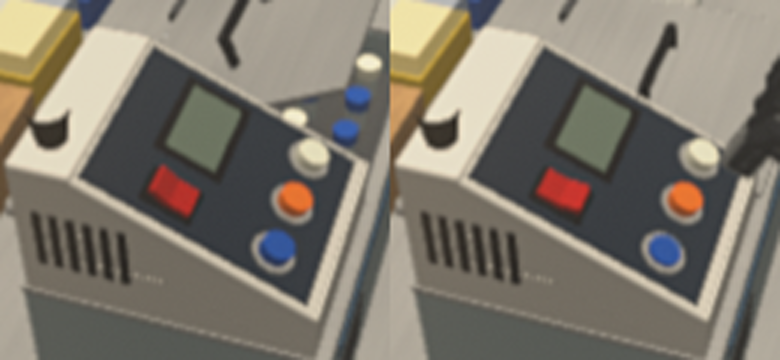

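The blue button (right half, (663,250)) is now sunk in its ring, and orange and white still stand out. Next is the heater.

Call:
drive_tool(
  rows=[10,25,0,0,0,0,0,30,45,0,0,0,0,0,50,45,0,0,0,0,0,65,45,0,0,0,0,0,76,45,0,0,0,0,0,84,45,0,0,0,0,0,88,45,0,0,0,0,0,89,45,0,0,0,0,0,90,45,0,0,0,0,0],
)

```text
clock: 13.48
eef_pos: [496.0, 148.1, 242.2]
tcp_rot: [-3.141, 1.132, 0.031]
contact_force: [-0.8, 0.3, 0.6]
opening: -0.005
```

```bash
python3 -c "
from h import *
here();tgt(pan(42,0,4),A)"
```

```text
panel coords [41.8, -0.2, 13.1]
t 13.475 shift [ 9.1 -0.1 -0.2] rot [0.1 0.1 0.1] F [-0.8  0.3  0.6] op -0.005
```

Call:
drive_tool(
  rows=[2,0,0,0,0,0,0,4,0,0,0,0,0,0,6,0,0,0,0,0,0,8,0,0,0,0,0,0,9,0,0,0,0,0,0,10,0,0,0,0,0,0],
)

```text
clock: 14.22
eef_pos: [500.3, 148.3, 233.8]
tcp_rot: [-3.14, 1.132, 0.031]
contact_force: [-17.0, -1.3, 23.3]
opening: -0.003
```

```bash
python3 -c "
from h import *
here();tgt(pan(42,0,4),A)"
```

```text
panel coords [42.2, -0.1, 3.6]
t 14.225 shift [-0.4 -0.1  0.2] rot [0.1 0.  0.1] F [-17.   -1.3  23.3] op -0.003
```

The heater reached its stop at the same depth, with 29 N. I'll hold, retract clear, and check.

Call:
drive_tool(
  rows=[0,0,0,0,0,0,0,0,0,0,0,0,0,0,-20,0,0,0,0,0,0,-50,0,0,0,0,0,0,-90,0,0,0,0,0,0,-130,0,0,0,0,0,0,-150,0,0,0,0,0,0,-150,0,0,0,0,0,0,-150,0,0,0,0,0,0],
)

```text
clock: 15.35
eef_pos: [436.4, 146.2, 368.3]
tcp_rot: [-3.142, 1.133, 0.03]
contact_force: [-0.6, -0.2, 0.1]
opening: 0.001
```

```bash
python3 - <<'E'
from h import *
from rig import grab_frame
here(); tgt(pan(42,0,13),A)
for n,(x,y,w,h) in(("side",(220,120,200,280)),("top",(160,150,260,140))):
    f=grab_frame(n); cv2.imwrite(f"pics/{n}6full.png",f[:,:,::-1]); f=f[y:y+h,x:x+w,::-1]
    o=cv2.imread(f"pics/{n}0.png")[y:y+h,x:x+w]
    g=np.hstack([o,f]) if n=="side" else np.vstack([o,f])
    cv2.imwrite(f"pics/{n}6.png",cv2.resize(g,None,fx=2,fy=2,interpolation=cv2.INTER_CUBIC))
E
```

```text
panel coords [41.6, -0.5, 152.5]
t 15.35 shift [139.5  -0.3  -0.7] rot [0.1 0.1 0.1] F [-0.6 -0.2  0.1] op 0.001
```

View pics/side6.png

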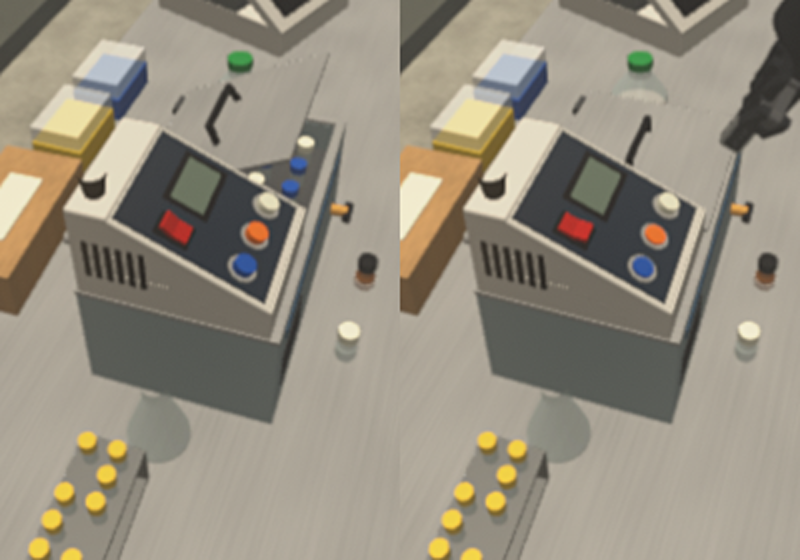

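View pics/top6.png

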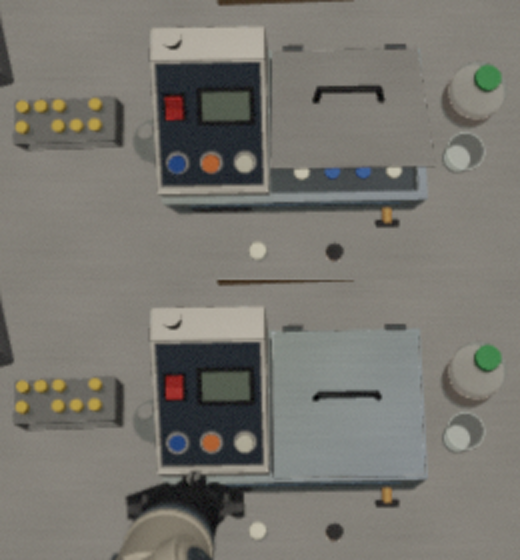

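The lid is shut, the rocker is flipped, blue and orange are sunk, white still stands out, and the loose items have not moved. The arm is clear, so I'm handing in.

```bash
python3 -c "
from rig import sign_off
print(sign_off())"
```

```text
the job is handed in; nothing more can be done
None
```

The bath is started and the job is handed in, at about 15.5 s of the 45 s allowed; the hand-in itself reports no verdict. I pushed the lid shut slowly, then pressed the far half of the rocker, then the pump button, then the heater button. Each was pressed with closed fingertips until the force jumped to about 20–30 N at its stop, then held for roughly 0.25 s.

- **Final pictures:** The lid is flat and the rocker has flipped. The blue and orange buttons are sunk in their rings, and the white reset button still stands out. The stopper, glassware and rack look unmoved against the first pictures, and the arm was clear with about 0 N on the tool.
- **What disagreed:** My estimate of the panel's position was about 2 mm off along its normal, so I went by the contact forces and stops instead. The first pump approach came in about 5 mm too far up-slope, and I corrected it before contact.
- **Not measured:** The joint values themselves can't be read, so they are inferred from the stops and the pictures.

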